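# Count along the sorter and file the account book in the third gap

### The arm

A 7-joint arm with a two-finger parallel gripper is mounted at the origin on the work surface. World frame = base frame: x ahead of the robot, y to its left, z up, the work surface at z = 0. Lengths are in m, angles in rad, forces in N, time in s.
With the tool pointing down it reaches from about 0.4 to 0.85 m from the base axis. Payload 4.5 kg.
Tool frame: the origin (TCP) lies on the centre line of the jaws, within the pads' length; the fingertips stand 8 mm ahead of it and the grasp point (between the pads) lies 11 mm behind it; z points along the fingers, y is the direction in which the jaws open and shut (so a half turn about z gives the same grasp; the last joint's range is limited). The gripper opens to 88 mm and grips with 3 to 60 N. Pads are 18 mm wide; open, the fingers measure 123 mm over their backs; the gripper's body (75 mm by 187 mm) begins 45 mm behind the grasp point.
Start: joints at [1.253, 0.689, -0.195, 1.565, 0.157, 0.902, -0.215], TCP at [0.215, -0.587, 0.221] pointing down, gripper open.
Joint ranges: [-3.01, 3.01], [-0.46, 2.08], [-1.47, 1.51], [0.13, 2.56], [-1, 4.14], [0.04, 2.09], [-2.66, 2.66]. Speed limits (rad/s): [2.57, 2.57, 3.14, 3.14, 3.14, 3.14, 3.14].

### API

Orientations are given as a 3x3 rotation matrix whose columns are the frame's x, y, z axes.
In Python, from cell import movep, move_straight, set_joints, grip, hold, inverse_kinematics, get_obs, grab_frame, PlanningError, finish_job, boxes_of gives the robot as it stands. Calls block until the motion is done:
- movep(position, orientation): joint-space move of the TCP to a pose.
- move_straight(position, rotation=None, speed=0.15, f_stop=None): straight line of the TCP; rotation=None keeps the orientation; speed is the mean speed in m/s. With f_stop (N) it stops when the force on the tool has changed by that much, and returns True; else False.
- set_joints(angles): joint-space move.
- grip(opening, effort=None): opening from 0.0 (shut) to 1.0 (fully open); effort is the grip in N (None keeps the last); returns when the fingers have stopped.
- hold(seconds).
- inverse_kinematics(position, orientation): joint angles nearest the present ones, or None.
- get_obs(): the state.
- grab_frame(name): name is "side" or "top" or "wrist"; returns a dict with "frame" (384x512x3 uint8, red, green, blue), "fov_y" (degrees; the focal length in pixels is half the picture's height over the tangent of half this angle, whatever the lens; pixels are square), "cx", "cy" (the principal point, pixels), "extrinsics" (4x4, takes a point from world to camera coordinates). Camera axes: x right, y up, looking along -z (the intrinsics and any distortion apply to the point x, -y, -z); pixel columns grow to the right and rows downward; lengths in m; the calibration is good to about 2 mm. A picture is of the moment at which its call begins. There is no depth.
A pose or a line that the arm cannot do raises PlanningError and nothing moves.
- finish_job(): hands the job in, once; it reports no verdict.
Trained networks look in a picture, given as the dict that the camera call returned (one of the last four; its "shot" number tells which), for a name from the list of things; names that differ only in an ending like _2 or _b are one class to them, and where a whole thing is asked for, a point or a joint stands for the part that bears it (a point fixed in the world has none). Each returns a list of dicts, best first, with "confidence" (0 to 1); they miss things now and then, are a little off and sometimes report something else, mostly with a low value. They report only what shows in the picture. A call takes as long as a camera call. They do not tell look-alikes from the thing itself.
- boxes_of(picture, label): "rect" ([left, top, right, bottom] in pixels, round what is visible of it).
The state is a dict: "time_s": time; "q": joint angles; "joint_vel": joint speeds; "joint_torque": joint torques, N m; "tool_pos": TCP position; "eef_rot": TCP orientation; "ft_force": force on the tool from outside, world axes, zero at the start; "wrist_torque": the same for the moment, N m; "gripper_width": opening from 0.0 (shut) to 1.0 (fully open).
Only numpy, scipy, OpenCV 4.12 (cv2) and the standard library are available. Lean on these libraries where they do the work, as an engineer would, in place of code of your own. Each camera call takes 0.05 s, during which the arm holds its last target. There are 200 camera calls.

### The job

On the stall desk, run one fingertip along the sprung bar on top of the book sorter from the red end, counting every gap, full or empty: press on the first, the second and then the third gap's piece of the bar, and go no further along it. Then, without lifting or tipping it, push the green account book flat along the desk, lengthwise, into that third gap until it is fully home against the back board. Leave the other books and everything else on the desk where they are, and finish clear of everything.

Things in the scene. Friction and masses are not known exactly. Their poses are not given: they have to be found in the camera images.
- rack: light-wood book sorter fixed to the desk: six gaps in a row. Origin on the desk, mid-row, in the plane of the dividers' front ends; x points into the gaps (away from the robot within 0.15 rad), y along the row, z up. Seven dividers 6 mm thick, 50 mm high; back board (56 mm high) at x = 78 mm; no floor: books slide on the desk. Gaps 56 mm wide, centres at y = 155, 93, 31, -31, -93, -155 mm (a to f).
- red_end: red-painted end block (86 x 14 x 60 mm high) at one end of the row, +y or -y of the rack; counting starts from this end. Origin on the desk at its front end, on the rack's front plane, 197 mm along the row from the rack's origin. The other end has the same block in plain wood.
- green_book: pocket account book, green hard covers, 76 mm long (its x), 44 mm wide (y), 18 mm thick, about 60 g, lying loose and flat on the desk between robot and sorter, its length within 0.45 rad of the gaps' direction. Origin at the centre of its underside. Fully home, its origin is at x = 40 mm in the rack frame and its near end 2 mm inside the divider ends.
- span_a: piece of the sprung bar over gap a (1 of 6 from the rack's +y end): light metal, 16 mm deep (x), 56 mm along the row, a 6 mm notch to its neighbour. Origin mid-top, 62 mm above the desk, 22 mm behind the divider ends, at the gap's centre. The six are one bar, which gives up to 8 mm downward on springs (about 1 N to start, 4 N at the stop).
- span_b: piece of the sprung bar over gap b (2 of 6 from the rack's +y end): light metal, 16 mm deep (x), 56 mm along the row, a 6 mm notch to its neighbour. Origin mid-top, 62 mm above the desk, 22 mm behind the divider ends, at the gap's centre.
- span_c: piece of the sprung bar over gap c (3 of 6 from the rack's +y end): light metal, 16 mm deep (x), 56 mm along the row, a 6 mm notch to its neighbour. Origin mid-top, 62 mm above the desk, 22 mm behind the divider ends, at the gap's centre.
- span_d: piece of the sprung bar over gap d (4 of 6 from the rack's +y end): light metal, 16 mm deep (x), 56 mm along the row, a 6 mm notch to its neighbour. Origin mid-top, 62 mm above the desk, 22 mm behind the divider ends, at the gap's centre.
- span_e: piece of the sprung bar over gap e (5 of 6 from the rack's +y end): light metal, 16 mm deep (x), 56 mm along the row, a 6 mm notch to its neighbour. Origin mid-top, 62 mm above the desk, 22 mm behind the divider ends, at the gap's centre.
- span_f: piece of the sprung bar over gap f (6 of 6 from the rack's +y end): light metal, 16 mm deep (x), 56 mm along the row, a 6 mm notch to its neighbour. Origin mid-top, 62 mm above the desk, 22 mm behind the divider ends, at the gap's centre.
- red_book: pocket account book with red covers, same size as the green one, already in a gap (gap a or e); bystander
- blue_book: the same with blue covers, in the other of gaps a and e; bystander
- tumbler: steel tumbler, 66 mm across, 85 mm high, left of the work (+y); origin at centre of its underside; bystander
- stamp: wooden-handled stamp, 38 mm across, 72 mm high, right of the work (-y); bystander
- weight: brass scale weight, 42 mm across, 52 mm high, right of the sorter; bystander
- phone: gold-backed phone 150 x 74 x 9 mm lying on a magazine on the left; bystander
Things that resemble listed ones, but are neither listed nor needed, are in the scene too. Of the things that look like the green_book, the middle-sized one is meant.

How it is judged:
On the way, in this order (a step that is already met when the one before it is completed fails the run):
1. a fingertip presses the bar over the first gap from the red end (((y of red_end in the frame of rack above 0 m and contact force between the fingers and span_a above 0.3 N) or (y of red_end in the frame of rack below 0 m and contact force between the fingers and span_f above 0.3 N))), for 0.1 s.
2. a fingertip presses the bar over the second gap (((y of red_end in the frame of rack above 0 m and contact force between the fingers and span_b above 0.3 N) or (y of red_end in the frame of rack below 0 m and contact force between the fingers and span_e above 0.3 N))), for 0.1 s.
3. a fingertip presses the bar over the third gap (((y of red_end in the frame of rack above 0 m and contact force between the fingers and span_c above 0.3 N) or (y of red_end in the frame of rack below 0 m and contact force between the fingers and span_d above 0.3 N))), for 0.1 s.
4. the green book is pushed home in the third gap (x of green_book in the frame of rack between 0.032 and 0.046 m and ((y of red_end in the frame of rack above 0 m and y of green_book in the frame of rack between 0.019 and 0.043 m) or (y of red_end in the frame of rack below 0 m and y of green_book in the frame of rack between -0.043 and -0.019 m)) and height (world z) of green_book below 0.006 m and angle between green_book's own z axis and vertical below 0.1 rad and angle between the x axis of green_book and the x axis of rack, either way round below 0.25 rad), for 0.2 s.
At the end, for the whole second after the job is handed in: The green book lies flat and at rest on the desk in the third gap from the red end, within 8 mm of the back board and within 12 mm of the gap's middle; the other books and loose things stand where they were (all of step 4 and linear speed of green_book below 0.01 m/s); the robot touches nothing.
It fails at once if the green book is lifted more than 12 mm or tipped more than 0.3 rad (height (world z) of green_book above 0.012 m or angle between green_book's own z axis and vertical above 0.3 rad).
It fails at once if a finger presses the bar beyond the third gap ((y of red_end in the frame of rack above 0 m and contact force between the fingers and span_d above 0.3 N) or (y of red_end in the frame of rack above 0 m and contact force between the fingers and span_e above 0.3 N) or (y of red_end in the frame of rack above 0 m and contact force between the fingers and span_f above 0.3 N) or (y of red_end in the frame of rack below 0 m and contact force between the fingers and span_a above 0.3 N) or (y of red_end in the frame of rack below 0 m and contact force between the fingers and span_b above 0.3 N) or (y of red_end in the frame of rack below 0 m and contact force between the fingers and span_c above 0.3 N)).
It fails at once if another book (12 mm) or loose thing (20 mm) is moved (distance of any of red_book, blue_book from where it was at the start of the episode above 0.012 m or distance of any of tumbler, stamp, weight, phone from where it was at the start of the episode above 0.02 m).
It also fails if it takes over 64 s, if anything falls off the work surface, if the arm or the gripper's body presses on something with over 40 N, if the wrist force passes 120 N, or if a joint passes its speed limit or range.

## Working session

There is one attempt and no reset: what is moved stays moved. The work goes in short steps, each a Python script; the robot and the scene stay as the last script left them, time stands still between calls to the robot, and variables do not carry over. Pictures are saved under pics/ and viewed, about 8 in all and at most 12, crops included, and the job is handed in when it is done.

```bash
mkdir -p pics; ls; python3 - <<'E'
from cell import *
import cv2
for n in ["top","side"]:
    p=grab_frame(n); cv2.imwrite(f"pics/{n}0.png",p["frame"][:,:,::-1])
    print(n,p["fov_y"],p["cx"],p["cy"],p["extrinsics"].round(3).tolist() if hasattr(p["extrinsics"],'round') else p["extrinsics"],[k for k in p])
    for l in ["rack","red_end","green_book","span_a","tumbler","stamp","weight"]:
        print(l,[( [int(x) for x in b["rect"]],round(b["confidence"],2)) for b in boxes_of(p,l)][:7])
print(get_obs()["time_s"])
E
```

```text
pics
top 54.27592224541851 254.74336833889353 192.55210867028615 [[0.013, -1.0, -0.018, 0.018], [0.985, 0.009, 0.171, -0.508], [-0.171, -0.02, 0.985, -0.858], [0.0, 0.0, 0.0, 1.0]] ['frame', 'fov_y', 'cx', 'cy', 'extrinsics', 'shot']
rack [([259, 140, 283, 148], 0.74), ([202, 113, 357, 165], 0.59)]
red_end [([193, 112, 207, 152], 0.71), ([364, 202, 386, 219], 0.29)]
green_book [([269, 187, 285, 217], 0.87), ([260, 245, 306, 291], 0.86), ([313, 216, 335, 241], 0.63), ([195, 112, 206, 152], 0.22)]
span_a [([207, 133, 230, 146], 0.73), ([260, 140, 279, 150], 0.68), ([280, 142, 306, 155], 0.64), ([308, 146, 330, 154], 0.58), ([232, 134, 255, 147], 0.5), ([332, 150, 355, 158], 0.47)]
tumbler [([136, 218, 173, 249], 0.81)]
stamp [([363, 201, 386, 218], 0.53)]
weight [([398, 169, 418, 184], 0.82)]
side 53.73034895455629 257.5298580047105 192.29032251712468 [[0.989, -0.147, 0.014, -0.489], [0.087, 0.654, 0.752, -0.105], [-0.12, -0.742, 0.659, -0.872], [0.0, 0.0, 0.0, 1.0]] ['frame', 'fov_y', 'cx', 'cy', 'extrinsics', 'shot']
rack [([292, 158, 363, 275], 0.88)]
red_end [([299, 157, 324, 159], 0.67), ([204, 129, 228, 165], 0.48)]
green_book [([241, 213, 280, 232], 0.71), ([226, 251, 254, 281], 0.71), ([172, 215, 219, 255], 0.64), ([307, 188, 319, 205], 0.21)]
span_a [([329, 248, 336, 270], 0.74), ([307, 187, 317, 208], 0.58), ([313, 207, 323, 227], 0.56), ([320, 228, 330, 244], 0.49), ([302, 159, 311, 175], 0.48), ([303, 175, 315, 187], 0.41)]
tumbler [([204, 130, 226, 165], 0.71), ([244, 213, 277, 235], 0.28)]
stamp [([257, 291, 276, 327], 0.92)]
weight [([316, 340, 337, 366], 0.64)]
0.8
```

```bash
python3 - <<'E'
import cv2
a=cv2.imread("pics/top0.png")[90:310,120:430]; cv2.imwrite("pics/v1.png",cv2.resize(a,None,fx=2.5,fy=2.5,interpolation=cv2.INTER_CUBIC))
a=cv2.imread("pics/side0.png")[120:380,130:400]; cv2.imwrite("pics/v2.png",cv2.resize(a,None,fx=2.2,fy=2.2,interpolation=cv2.INTER_CUBIC))
E
```

```text
(no output)
```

View pics/v1.png

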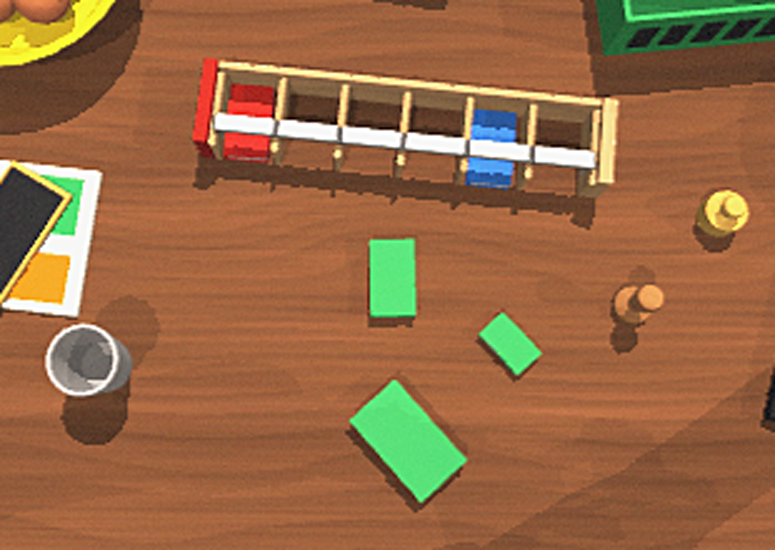

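View pics/v2.png

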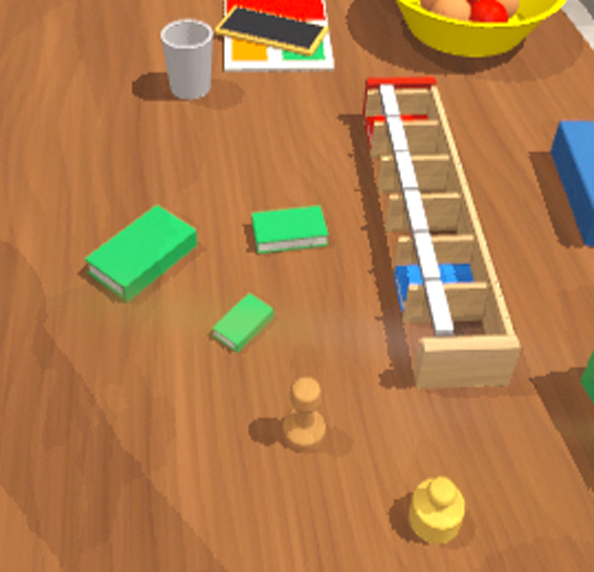

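```bash
cat > h.py <<'E'
import numpy as np, cv2
from cell import *
def ray(p,u,v):
    f=192/np.tan(np.radians(p["fov_y"]/2)); E=np.array(p["extrinsics"])
    d=E[:3,:3].T@np.array([(u-p["cx"])/f,-(v-p["cy"])/f,-1.]); return -E[:3,:3].T@E[:3,3],d
def at(p,u,v,z):
    o,d=ray(p,u,v); return o+d*(z-o[2])/d[2]
def blobs(mask,n):
    k,l,s,c=cv2.connectedComponentsWithStats(mask.astype(np.uint8)); o=[i for i in np.argsort(-s[:,4]) if i][:n]
    return [(l==i,s[i],c[i]) for i in o]
def rect(p,m,z):  # map blob pixels to plane z, minAreaRect
    v,u=np.nonzero(m); P=np.array([at(p,a,b,z)[:2] for a,b in zip(u,v)])
    (c,s,a)=cv2.minAreaRect((P*1000).astype(np.float32)); return np.round(c,1),np.round(s,1),round(a,1)
E
python3 - <<'E'
from h import *
for n in ["top","side"]:
    p=grab_frame(n); h=cv2.cvtColor(p["frame"],cv2.COLOR_RGB2HSV).astype(int); H,S,V=h[...,0],h[...,1],h[...,2]
    g=(H>55)&(H<80)&(S>110)&(V>200 if n=="top" else V>120)
    for m,s,c in blobs(g,5): print(n,"green",s,rect(p,m,.018))
    w=(S<40)&(V>170)
    for m,s,c in blobs(w,8):
        if s[4]>30: print(n,"white",s,rect(p,m,.062))
    r=((H<6)|(H>174))&(S>180)&(V>120)
    for m,s,c in blobs(r,5): print(n,"red",s,rect(p,m,.060))
E
```

```text
top green [ 260  242   46   49 1048] (array([335.2, -45. ]), array([101.2,  58.3]), 41.9)
top green [377  41  27  42 659] (array([ 864.8, -328. ]), array([ 67.6, 113.2]), 85.0)
top green [360  12 144  86 630] (array([ 886. , -431.1]), array([214.3, 343.8]), 5.7)
top green [268 186  18  30 532] (array([492.9, -30.2]), array([72.5, 42.2]), 0.4)
top green [312 215  24  25 279] (array([ 428.2, -143.7]), array([52.5, 31.2]), 44.6)
top white [ 394   24   97   59 3364] (array([ 863.6, -435.5]), array([144.9, 211.8]), 13.5)
top white [ 476  102   36   87 2302] (array([ 631.6, -545.3]), array([ 82.3, 214. ]), 84.1)
top white [287   0  71  26 653] (array([ 975. , -142.9]), array([177.7,  71.1]), 90.0)
top white [121 155  39  61 619] (array([520.1, 297. ]), array([ 75.9, 140.6]), 84.3)
top white [ 72   0  82  25 605] (array([976.4, 398. ]), array([ 69. , 215.4]), 0.0)
top white [367   0  57  20 502] (array([ 983.4, -329.6]), array([141.6,  54. ]), 90.0)
top white [139 220  29  28 169] (array([405.7, 258.6]), array([62.6, 65.8]), 0.7)
top white [365  44  11  27 157] (array([ 852.9, -259.4]), arr
[... 1293 characters left out ...]
), array([31.7, 65.3]), 22.8)
side white [232 136  49  16 273] (array([523.5, 229.5]), array([ 74.4, 135.2]), 84.4)
side white [203 130  24  34 247] (array([425.8, 239.8]), array([ 64.4, 165.7]), 18.1)
side white [408 186  10  14  75] (array([868.8, -25.9]), array([47.9, 12.9]), 81.4)
side red [233 115  45  15 436] (array([536.2, 349.1]), array([ 82.4, 131.2]), 84.4)
side red [336 106  25  24 296] (array([829.1, 342.5]), array([142.1,  53.1]), 85.6)
side red [296 155  32   7 125] (array([661.9, 148.3]), array([22.8, 88.5]), 89.1)
side red [473 362  20  22 118] (array([ 784.4, -445.5]), array([ 8.7, 35.3]), 6.2)
side red [296 173   9   8  30] (array([609.6,  76.6]), array([33.6, 15.4]), 49.8)
```

```bash
cat >> h.py <<'E'
def R(a):  # jaw axis at angle a (rad), tool down
    y=np.array([np.cos(a),np.sin(a),0]); z=np.array([0,0,-1.]); return np.c_[np.cross(y,z),y,z]
def best(pos,a):
    q0=np.array(get_obs()["q"]); c=[]
    for k in (0,np.pi):
        q=inverse_kinematics(pos,R(a+k))
        if q is not None: c.append((np.abs(np.array(q)-q0).max(),a+k,np.round(q,2)))
    return sorted(c,key=lambda t:t[0])
E
python3 - <<'E'
from h import *
grip(0.0,20)
b=best([.56,-.03,.25],-.099); print(b)
b2=best([.56,-.03,.25],-.099+np.pi/2); print(b2)
movep([.56,-.03,.25],R(b[0][1]))
p=grab_frame("wrist"); cv2.imwrite("pics/w1.png",p["frame"][:,:,::-1]); print(np.array(p["extrinsics"]).round(3).tolist(),p["fov_y"])
h=cv2.cvtColor(p["frame"],cv2.COLOR_RGB2HSV).astype(int); H,S,V=h[...,0],h[...,1],h[...,2]
for m,s,c in blobs((H>55)&(H<80)&(S>110)&(V>120),4): print("green",s,rect(p,m,.018))
for m,s,c in blobs((S<40)&(V>170),4): print("white",s,rect(p,m,.062))
o=get_obs(); print(o["time_s"],o["tool_pos"],o["ft_force"],o["gripper_width"],b[0][1])
E
```

```text
[(np.float64(0.990086270616845), -0.099, array([ 0.26,  0.6 , -0.49,  1.72,  0.34,  0.91, -0.46])), (np.float64(2.083141286755795), 3.042592653589793, array([-0.63,  0.93,  1.3 ,  1.76, -0.95,  1.24, -2.3 ]))]
[(np.float64(1.0390506530182628), 1.4717963267948966, array([ 0.49,  0.71, -0.93,  1.71,  0.64,  1.06,  0.82])), (np.float64(1.5041906625759052), 4.6133889803846895, array([-0.01,  0.56, -0.03,  1.73,  0.02,  0.85, -1.72]))]
[[0.995, -0.101, 0.0, -0.56], [0.098, 0.961, -0.257, 0.019], [0.026, 0.256, 0.966, -0.424], [0.0, 0.0, 0.0, 1.0]] 58.52231057373393
green [  25  142   97   95 4463] (array([338.1, -45.5]), array([112.7,  63.7]), 42.5)
green [ 166  141   70   45 2488] (array([496. , -30.6]), array([77.4, 45.1]), 1.3)
green [429 332  83  28 600] (array([ 824.3, -317.3]), array([110.4,  26.6]), 5.8)
green [467 348  45  12 486] (array([ 852.5, -331.3]), array([17.8, 60.8]), 84.2)
white [ 311   42   19   61 1023] (array([631.6,  53.7]), array([55.4, 16.4]), 84.4)
white [308 109  19  56 897] (array([625.5,  -8.3]), array([55.7, 16.4]), 84.3)
white [307 170  17  51 771] (array([619.6, -69.8]), array([55.4, 16.1]), 84.4)
white [313   0  19  36 625] (array([636.4, 102.2]), array([29.9, 16.2]), 84.4)
4.5833 [ 0.5599751  -0.03143485  0.24984193] [-0.24701749  0.30234378 -0.51134257] 0.0070904129002128235 -0.099
```

View pics/w1.png

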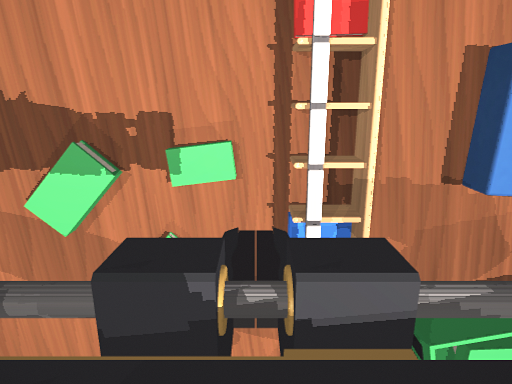

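```bash
cat >> h.py <<'E'
YAW=-0.097; O=np.array([.6006,-.0369]); RX=np.array([np.cos(YAW),np.sin(YAW)]); RY=np.array([-RX[1],RX[0]])
def W(x,y,tip): return [*(O+x*RX+y*RY),tip+.008]   # rack xy + tip height -> TCP
def loc(xy): d=np.array(xy)-O; return np.array([d@RX,d@RY])
def st(t=""):
    o=get_obs(); print(t,round(o["time_s"],2),loc(o["tool_pos"][:2]).round(4),"tip",round(o["tool_pos"][2]-.008,4),np.round(o["ft_force"],2))
E
python3 - <<'E'
from h import *
movep(W(.022,.155,.10),R(YAW)); hold(.2); st("above")
print(move_straight(W(.022,.155,.066),speed=.08)); hold(.15); st("hover")
print(move_straight(W(.022,.155,.0585),speed=.02,f_stop=8)); hold(.3); st("a")
for y in (.124,.093,.062,.031):
    move_straight(W(.022,y,.0585),speed=.06); hold(.15); st(y)
hold(.2)
move_straight(W(.022,.031,.10),speed=.1); st("up")
p=grab_frame("wrist"); cv2.imwrite("pics/w2.png",p["frame"][:,:,::-1])
E
```

```text
above 5.66 [0.023  0.1531] tip 0.1015 [ 0.35 -0.52  0.76]
False
hover 6.38 [0.0224 0.1553] tip 0.0664 [ 0.27  0.32 -0.13]
False
a 7.21 [0.0221 0.155 ] tip 0.0586 [ 0.85 -0.18  0.16]
0.124 8.03 [0.0219 0.1248] tip 0.0586 [-0.69  0.84  0.28]
0.093 8.84 [0.022  0.0938] tip 0.0586 [ 0.49 -0.16  0.55]
0.062 9.66 [0.022  0.0628] tip 0.0585 [ 0.71  0.17 -0.29]
0.031 10.47 [0.022  0.0318] tip 0.0586 [-0.58 -0.43  0.29]
up 11.24 [0.0219 0.0308] tip 0.1001 [-0.11 -0.12 -0.93]
```

```bash
cat >> h.py <<'E'
def fz(n=12):
    a=[]
    for _ in range(n): hold(.03); a.append(get_obs()["ft_force"])
    return np.mean(a,0).round(2),np.std(a,0).round(2)
E
python3 - <<'E'
from h import *
movep(W(.022,.155,.075),R(YAW)); hold(.2); st("hover"); print(fz())
for t in (.060,.0585,.057,.0555):
    move_straight(W(.022,.155,t),speed=.02,f_stop=10); print(t,fz()); 
st()
p=grab_frame("wrist"); cv2.imwrite("pics/w3.png",p["frame"][:,:,::-1])
E
```

```text
hover 12.07 [0.0225 0.1528] tip 0.0749 [0.18 0.57 0.01]
(array([ 0.17, -0.02, -0.14]), array([0.61, 0.35, 0.45]))
0.06 (array([ 0.11, -0.11, -0.34]), array([0.22, 0.57, 0.41]))
0.0585 (array([-0.29, -0.14,  0.11]), array([0.47, 0.51, 0.76]))
0.057 (array([-0.02, -0.08, -0.06]), array([0.44, 0.34, 0.34]))
0.0555 (array([-0.08, -0.08, -0.15]), array([0.41, 0.36, 0.5 ]))
 15.72 [0.022 0.155] tip 0.0555 [ 0.31 -0.25 -0.54]
```

View pics/w3.png

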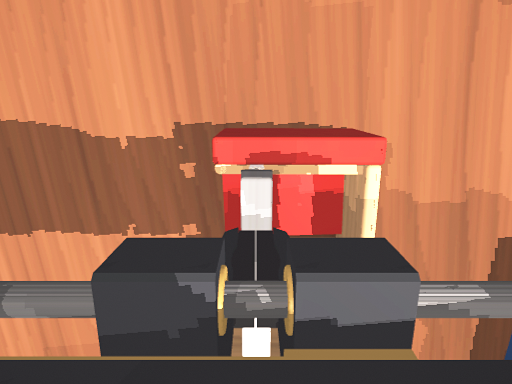

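```bash
python3 - <<'E'
from h import *
for t in np.arange(.054,.043,-.0015):
    hit=move_straight(W(.022,.155,t),speed=.02,f_stop=4); f=fz(8); print(round(t,4),hit,f[0],f[1][2])
    if hit or f[0][2]>.9: break
o=get_obs(); print(o["tool_pos"],o["eef_rot"],np.round(o["joint_torque"],2)); st()
E
```

```text
0.054 False [-0.02 -0.08  0.05] 0.61
0.0525 False [-0.03 -0.04 -0.27] 0.51
0.051 False [-0.25 -0.24  0.12] 0.56
0.0495 False [-0.11  0.16 -0.05] 0.47
0.048 False [ 0.17 -0.18  0.36] 0.52
0.0465 False [-0.05  0.28 -0.39] 0.42
0.045 False [ 0.1  -0.34 -0.17] 0.46
0.0435 False [ 0.34  0.08 -0.02] 0.38
[0.63752733 0.11524642 0.05151114] [[ 9.68510981e-02  9.95298882e-01  2.87729123e-05]
 [ 9.95298882e-01 -9.68510988e-02  2.22632721e-05]
 [ 2.49452980e-05  2.64814251e-05 -9.99999999e-01]] [ 0.000e+00 -5.858e+01 -4.460e+00 -1.099e+01 -3.000e-02 -4.000e-02
  0.000e+00]
 19.9 [0.022 0.155] tip 0.0435 [ 0.79 -0.07 -0.06]
```

```bash
python3 - <<'E'
from h import *
p=grab_frame("side"); a=p["frame"][90:300,220:400,::-1]; b=grab_frame("wrist")["frame"][100:384,150:400,::-1]
a=cv2.resize(a,None,fx=2.6,fy=2.6,interpolation=cv2.INTER_CUBIC); b=cv2.resize(b,(int(250*546/284*.66),int(546*.66)))
c=np.zeros((546,a.shape[1]+b.shape[1],3),np.uint8); c[:,:a.shape[1]]=a; c[:b.shape[0],a.shape[1]:]=b; print(c.shape)
cv2.imwrite("pics/s3.png",c)
E
```

```text
(546, 785, 3)
```

View pics/s3.png

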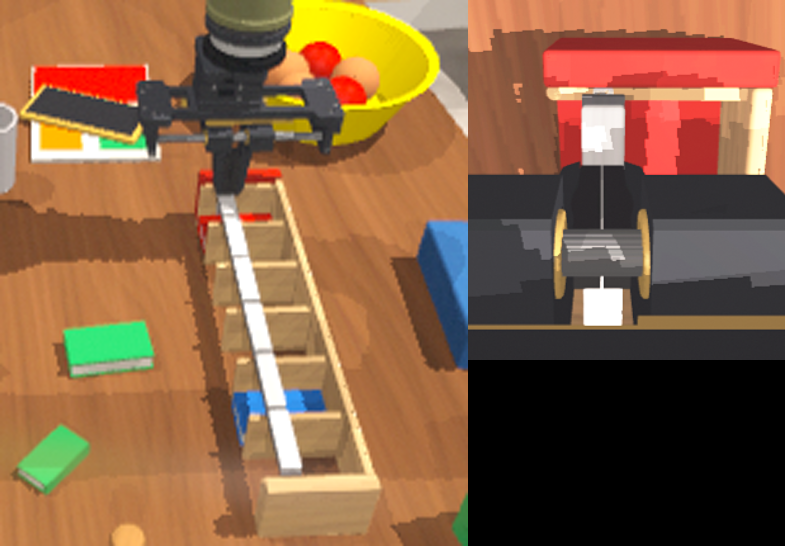

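```bash
python3 - <<'E'
from h import *
p=grab_frame("side"); f=192/np.tan(np.radians(p["fov_y"]/2)); E=np.array(p["extrinsics"])
def pr(P):
    c=E[:3,:3]@np.array(P)+E[:3,3]; return np.round([p["cx"]+f*c[0]/-c[2],p["cy"]-f*c[1]/-c[2]],1)
for z in (.0435,.054,.062):
    for y in (.164,.146): print(z,y,[pr(W(x,y,z-.008)).tolist() for x in (.0045,.0395)])
print("spanA edges z.062/.054",[pr(W(x,.127,z-.008)).tolist() for z in(.062,.054) for x in (.014,.030)])
h=cv2.cvtColor(p["frame"],cv2.COLOR_RGB2HSV).astype(int)
for m,s,c in blobs((h[...,1]<40)&(h[...,2]>170),8):
    if s[0]>290 and s[0]<340: print(s,rect(p,m,.062),rect(p,m,.054))
a=get_obs()["joint_torque"]
print(np.round(a,2), get_obs()["gripper_width"])
cv2.imwrite("pics/s4.png",cv2.resize(p["frame"][130:200,280:350,::-1],None,fx=8,fy=8,interpolation=cv2.INTER_NEAREST))
E
```

```text
0.0435 0.164 [[297.8, 168.5], [310.8, 168.2]]
0.0435 0.146 [[298.7, 172.6], [311.8, 172.4]]
0.054 0.164 [[298.1, 165.3], [311.2, 165.1]]
0.054 0.146 [[299.0, 169.5], [312.3, 169.2]]
0.062 0.164 [[298.4, 162.9], [311.5, 162.6]]
0.062 0.146 [[299.3, 167.1], [312.6, 166.8]]
spanA edges z.062/.054 [[303.9, 171.5], [310.1, 171.4], [303.6, 173.9], [309.8, 173.8]]
[305 166  31 105 741] (array([623.3, -56.5]), array([334.6,  16.3]), 84.3) (array([626.4, -48.5]), array([339. ,  16.5]), 84.3)
[ 0.000e+00 -5.859e+01 -4.460e+00 -1.099e+01 -3.000e-02 -4.000e-02
 -0.000e+00] 0.0009530692554085879
```

View pics/s4.png

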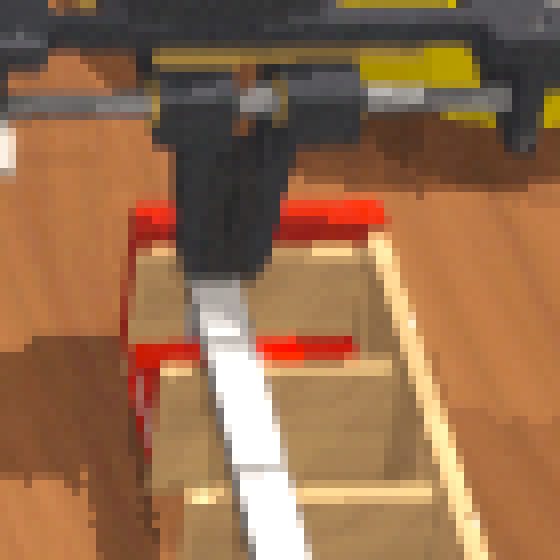

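```bash
python3 - <<'E'
from h import *
p=grab_frame("wrist"); f=192/np.tan(np.radians(p["fov_y"]/2)); E=np.array(p["extrinsics"]); o=get_obs()
T=np.array(o["tool_pos"]); Rt=np.array(o["eef_rot"])
def pr(P):
    c=E[:3,:3]@np.array(P)+E[:3,3]; return np.round([p["cx"]+f*c[0]/-c[2],p["cy"]-f*c[1]/-c[2]],1)
print("cam in tool",Rt.T@(-E[:3,:3].T@E[:3,3]-T))
for dz in (.008,0,-.008,-.016,-.024):
    print(dz,[pr(T+Rt@np.array([dx,dy,dz])).tolist() for dx in (-.009,.009) for dy in (-.0175,.0175)])
print("bar end/A near edge",[pr(W(x,y,z-.008)).tolist() for z in (.062,.054) for x in (.014,.03) for y in (.183,.164)])
cv2.imwrite("pics/w4.png",cv2.resize(p["frame"][140:284,180:340,::-1],None,fx=4,fy=4,interpolation=cv2.INTER_NEAREST))
E
```

```text
cam in tool [ 0.06497749 -0.00031481 -0.16482363]
0.008 [[223.3, 242.6], [287.8, 242.6], [222.5, 211.0], [288.6, 211.0]]
0 [[221.9, 248.7], [289.2, 248.7], [221.1, 215.9], [290.1, 215.9]]
-0.008 [[220.4, 255.4], [290.8, 255.4], [219.5, 221.2], [291.8, 221.2]]
-0.016 [[218.8, 262.7], [292.5, 262.7], [217.8, 227.0], [293.6, 227.0]]
-0.024 [[217.0, 270.7], [294.3, 270.7], [215.8, 233.5], [295.6, 233.5]]
bar end/A near edge [[238.4, 184.2], [238.9, 222.9], [273.0, 184.2], [272.4, 222.9], [239.2, 180.4], [239.6, 217.5], [272.1, 180.4], [271.6, 217.5]]
```

View pics/w4.png

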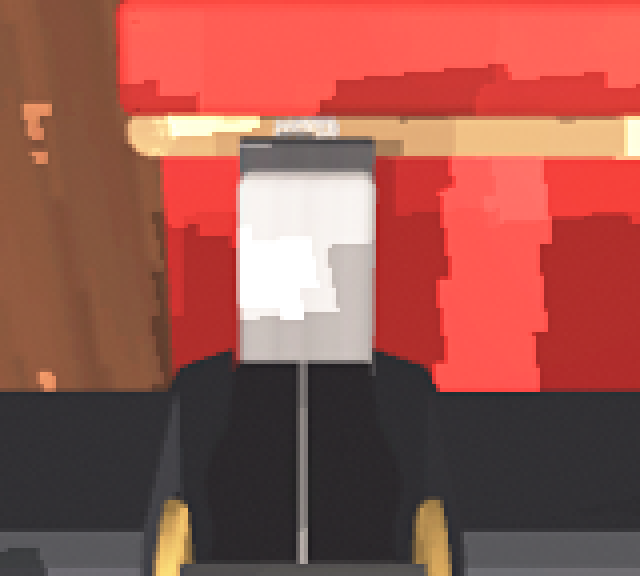

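```bash
python3 - <<'E'
from h import *
for t in np.arange(.042,.028,-.001):
    hit=move_straight(W(.022,.155,t),speed=.02,f_stop=3.5); f=fz(8); print(round(t,4),hit,f[0],f[1][2])
    if hit or abs(f[0][2])>1.2: break
st()
E
```

```text
0.042 False [ 0.09 -0.21 -0.11] 0.61
0.041 False [0.15 0.   0.21] 0.44
0.04 False [ 0.09 -0.15  0.11] 0.66
0.039 False [ 0.1  -0.06  0.11] 0.45
0.038 False [ 0.07 -0.06 -0.06] 0.43
0.037 False [-0.16 -0.23 -0.05] 0.39
0.036 False [0.13 0.06 1.81] 0.49
 23.72 [0.0222 0.1551] tip 0.0361 [-0.25 -0.46  1.69]
```

```bash
python3 - <<'E'
from h import *
def bar(n):
    p=grab_frame("side"); h=cv2.cvtColor(p["frame"],cv2.COLOR_RGB2HSV).astype(int)
    for m,s,c in blobs((h[...,1]<40)&(h[...,2]>170),8):
        if 290<s[0]<340: print("bar",s,c.round(1),rect(p,m,.062))
    return p
T=.0345
move_straight(W(.022,.155,T),speed=.02,f_stop=8); print(fz(6)); bar(0)
for y in (.093,.031):
    print(move_straight(W(.022,y,T),speed=.07,f_stop=12)); print(fz(6)); st(y)
p=bar(1); cv2.imwrite("pics/s5.png",cv2.resize(p["frame"][100:300,220:400,::-1],None,fx=3,fy=3,interpolation=cv2.INTER_CUBIC))
move_straight(W(.022,.031,.09),speed=.15); bar(2); st()
E
```

```text
(array([ 0.26, -0.39,  1.72]), array([0.55, 0.56, 0.44]))
bar [305 168  31 104 725] [320.  222.1] (array([622.2, -61.8]), array([328.4,  16.3]), 84.3)
False
(array([-0.42, -2.  ,  1.96]), array([0.34, 0.51, 0.34]))
0.093 25.45 [0.0219 0.0929] tip 0.0344 [-0.97 -1.89  1.93]
False
(array([ 0.09, -1.77,  1.97]), array([0.37, 0.36, 0.6 ]))
0.031 26.68 [0.0219 0.031 ] tip 0.0345 [ 0.37 -2.08  1.71]
bar [312 201  24  71 521] [323.6 236.9] (array([ 615.8, -124.8]), array([201.8,  16.4]), 84.6)
bar [303 159  33 112 765] [319.4 218.7] (array([624.9, -41.1]), array([365.4,  16.3]), 84.3)
 27.3 [0.0212 0.031 ] tip 0.0891 [ 0.17 -0.22  1.49]
```

View pics/s5.png

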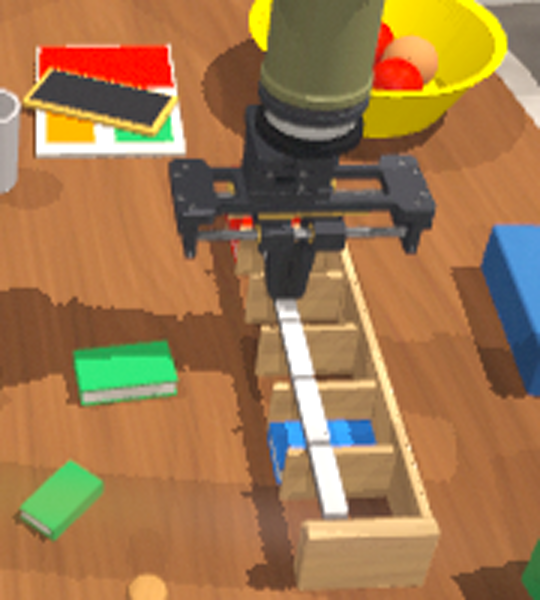

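```bash
cat >> h.py <<'E'
DZ=.0255
def A(x,y,tip): return W(x,y,tip-DZ)   # actual tip height
def book(n):
    p=grab_frame(n); h=cv2.cvtColor(p["frame"],cv2.COLOR_RGB2HSV).astype(int)
    for m,s,c in blobs((h[...,0]>55)&(h[...,0]<80)&(h[...,1]>110)&(h[...,2]>(200 if n=="top" else 120)),6):
        r=rect(p,m,.018)
        if 400<r[0][0]<720 and abs(r[0][1])<100: print(n,"book rack",(loc(r[0]/1000)*1000).round(1),r[1],"yaw rel deg",round(r[2]+5.56,1))
    return p
E
python3 - <<'E'
from h import *
move_straight(A(-.105,-.054,.10),speed=.25); st()
try:
    print(move_straight(A(-.105,-.054,.009),speed=.12,f_stop=8)); st("down")
    print(move_straight(A(-.105,.0,.009),speed=.06,f_stop=15)); st("pushed"); 
    move_straight(A(-.105,-.012,.009),speed=.1)
    move_straight(A(-.105,-.02,.09),speed=.25); st()
except PlanningError as e: print(e)
for n in ("side","top","wrist"): p=book(n)
cv2.imwrite("pics/w6.png",p["frame"][:,:,::-1])
E
```

```text
28.07 [-0.1034 -0.0528] tip 0.0744 [ 0.37 -0.41 -0.22]
False
down 28.98 [-0.1044 -0.0537] tip -0.0162 [0.27 0.26 0.95]
False
pushed 30.02 [-0.1051 -0.0003] tip -0.0166 [-1.27  0.09 -0.29]
 30.77 [-0.1046 -0.0198] tip 0.0651 [-0.04  0.04 -0.1 ]
side book rack [-100.3   33. ] [42.5 76. ] yaw rel deg 90.9
side book rack [-80.4  -3.8] [ 0.  11.9] yaw rel deg 87.9
top book rack [-105.7   34.7] [41.9 76.3] yaw rel deg 89.7
wrist book rack [-103.    33.2] [43.5 76.4] yaw rel deg 90.1
```

```bash
python3 - <<'E'
from h import *
b=best(A(-.165,.032,.09),YAW+np.pi/2); print(b)
movep(A(-.165,.032,.09),R(b[0][1])); st()
print(move_straight(A(-.165,.032,.009),speed=.12,f_stop=8)); st("down")
print(move_straight(A(-.06,.032,.009),speed=.07,f_stop=10)); st("mid")
book("side");book("top")
E
```

```text
[(np.float64(0.8887649606386265), 1.4737963267948966, array([ 0.23,  0.81, -0.59,  2.22,  1.14,  0.46,  0.18])), (np.float64(1.0603249783539144), 4.61538898038469, array([-0.13,  0.75,  0.01,  2.24, -0.03,  0.15, -1.77]))]
 31.77 [-0.1651  0.0318] tip 0.064 [ 1.31  0.   -0.75]
False
down 32.6 [-0.1647  0.0319] tip -0.0163 [ 0.32  0.13 -1.04]
False
mid 34.25 [-0.0602  0.032 ] tip -0.0165 [-0.33 -0.81 -0.02]
side book rack [10.9 33.6] [48.3 26. ] yaw rel deg 74.5
```

```bash
python3 - <<'E'
from h import *
p=grab_frame("side"); cv2.imwrite("pics/s6.png",cv2.resize(p["frame"][100:300,200:380,::-1],None,fx=3,fy=3,interpolation=cv2.INTER_CUBIC))
E
```

```text
(no output)
```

View pics/s6.png

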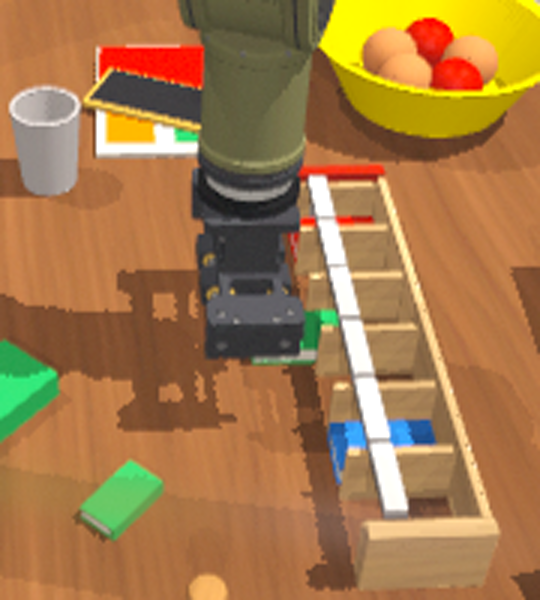

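```bash
python3 - <<'E'
from h import *
p=grab_frame("side"); f=192/np.tan(np.radians(p["fov_y"]/2)); E=np.array(p["extrinsics"])
def pr(P):
    c=E[:3,:3]@np.array(P)+E[:3,3]; return np.round([p["cx"]+f*c[0]/-c[2],p["cy"]-f*c[1]/-c[2]],1)
for z in (.06,.07,.08,.09,.1): print(z,[pr(W(x,-.0615,z-.008)).tolist() for x in (-.0975,-.0225)])
E
```

```text
0.06 [[265.4, 226.6], [299.6, 225.7]]
0.07 [[265.6, 223.4], [300.0, 222.5]]
0.08 [[265.7, 220.2], [300.4, 219.3]]
0.09 [[265.8, 216.9], [300.8, 216.0]]
0.1 [[266.0, 213.5], [301.2, 212.6]]
```

```bash
python3 - <<'E'
from h import *
print(move_straight(A(-.014,.032,.009),speed=.06,f_stop=8)); st("near")
print(move_straight(A(.001,.032,.009),speed=.025,f_stop=5)); st("home?"); print(fz(4))
move_straight(A(-.03,.032,.009),speed=.1)
move_straight(A(-.06,.032,.10),speed=.25)
movep([.45,-.03,.26],R(YAW+np.pi/2)); st()
for n in ("top","side"): 
    p=book(n); cv2.imwrite(f"pics/{n}7.png",p["frame"][:,:,::-1])
a=cv2.imread("pics/top7.png")[105:225,180:380]; b=cv2.imread("pics/side7.png")[140:290,220:400]
a=cv2.resize(a,(540,324),interpolation=cv2.INTER_CUBIC); cv2.imwrite("pics/v7.png",np.vstack([a,cv2.resize(b,(324,270),interpolation=cv2.INTER_CUBIC) if 0 else cv2.copyMakeBorder(cv2.resize(b,(324,270),interpolation=cv2.INTER_CUBIC),0,0,0,216,cv2.BORDER_CONSTANT)]))
E
```

```text
False
near 35.37 [-0.0143  0.032 ] tip -0.0166 [-0.14  0.1  -0.7 ]
True
home? 35.76 [-0.0085  0.0319] tip -0.0171 [-0.86  0.13 -0.73]
(array([ 0.12,  0.03, -0.24]), array([0.73, 0.49, 0.39]))
 37.61 [-0.1502 -0.008 ] tip 0.2509 [-0.36 -0.43 -0.03]
side book rack [14.6 39.2] [34.2 22.3] yaw rel deg 82.0
side book rack [63.2 46.5] [14.5 32.5] yaw rel deg 88.0
```

View pics/v7.png

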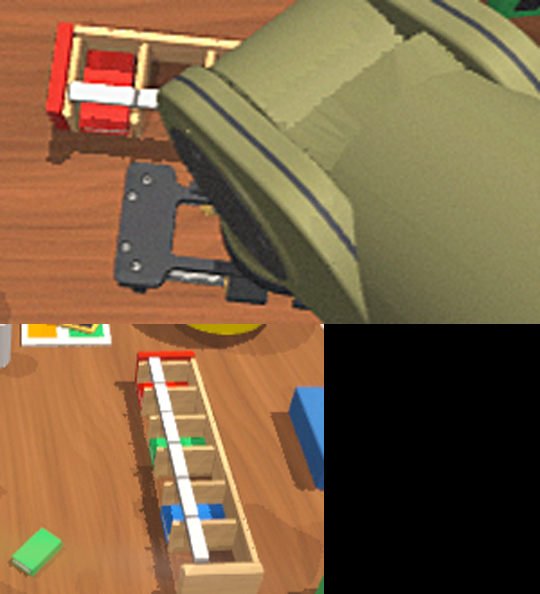

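```bash
python3 - <<'E'
from h import *
set_joints([1.253,0.689,-0.195,1.565,0.157,0.902,-0.215]); st()
for n in ("top","side"):
    p=grab_frame(n); h=cv2.cvtColor(p["frame"],cv2.COLOR_RGB2HSV).astype(int); H=h[...,0]
    for nm,k in (("green",(H>55)&(H<80)),("blue",(H>100)&(H<125)),("red",(H<5)|(H>175))):
        v,u=np.nonzero(k&(h[...,1]>130)&(h[...,2]>60)); P=np.array([loc(at(p,a,b,.018)[:2]) for a,b in zip(u,v)])*1000
        P=P[(P[:,0]>-25)&(P[:,0]<85)&(abs(P[:,1])<175)]; 
        if nm=="green": P=P[(abs(P[:,1]-31)<35)]
        print(n,nm,len(P),"x",np.percentile(P[:,0],[1,99]).round(1),"y",np.percentile(P[:,1],[1,99]).round(1))
    if n=="top": cv2.imwrite("pics/v8.png",cv2.resize(p["frame"][100:180,185:365,::-1],None,fx=4.4,fy=4.4,interpolation=cv2.INTER_CUBIC))
E
```

```text
39.88 [-0.3282 -0.5836] tip 0.213 [ 0.68  0.45 -0.31]
top green 364 x [-4.1 74.3] y [12.6 54.3]
top blue 379 x [-6.4 72.3] y [-111.2  -69.4]
top red 365 x [-4.8 73.9] y [105.9 174.5]
side green 103 x [ 1.6 78.7] y [16.8 54.3]
side blue 225 x [-0.8 77.1] y [-112.   -68.9]
side red 35 x [ 0.4 76.8] y [128.6 175. ]
```

View pics/v8.png

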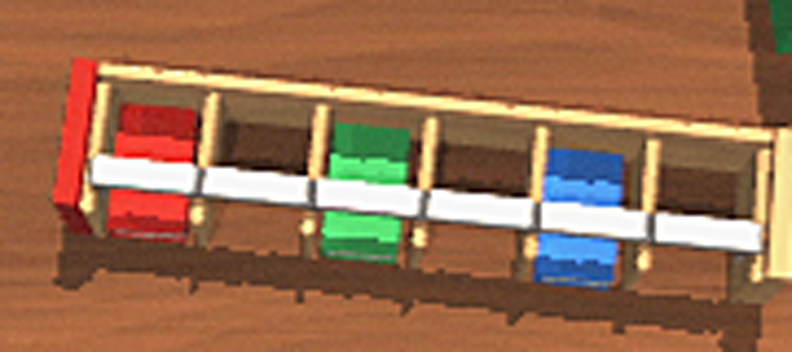

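```bash
python3 -c "
from cell import *
finish_job()"
```

```text
the job is handed in; nothing more can be done
```

The green book is in the third gap from the red end, against the back board as far as the cameras show. The job was handed in at about 40 s of the 64 s allowed; it reports no verdict.

**Pressing the bar:** The red end is on the +y side, so the first three gaps are a, b and c. My first run along the bar touched nothing: the fingertips sit about 25 mm higher than the stated tool frame implies. I lowered the finger until it met the bar, then slid it over gaps a, b and c. The upward force was about 1.7 to 2.0 N on each, and I lifted off at c without going further.

**Moving the book:** I pushed the middle-sized green book sideways until it lined up with gap c. I then pushed it lengthwise, flat on the desk, until the force stop triggered at the back board.

**Last checks:**
- **Position:** The two cameras differ by about 5 mm along the gap. Averaged, the book's centre is at about x = 38 mm, y = 33.5 mm in the rack frame, inside the limits. The top picture shows it square between its dividers, a millimetre or two deeper than the red and blue books.
- **Contact force:** The force had dropped back to about zero after the stop. The "home" position therefore rests on the pictures and the finger position, not on a lasting contact force.
- **Surroundings:** The red and blue books are still in gaps a and e. I did not re-measure the tumbler, stamp, weight or phone, but the arm never worked near them. The arm finished back at its start pose, clear of everything.

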